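Roll test for bar offcuts on a ramp

ROBOT

A 6-joint arm with a two-finger parallel gripper is mounted at the origin on a cart in front of the work surface, level with it; the furniture and walls round the work are solid. World frame = base frame: x ahead of the robot, y to its left, z up, the work surface at z = 0. Lengths are in mm, angles in degrees, forces in N, time in s.
With the tool pointing down it reaches from about 350 to 875 mm from the base axis. Payload 4.2 kg.
Tool frame: the origin (TCP) lies at the very end of the fingers, on their centre line; the grasp point (between the pads) lies 19 mm behind it; y points along the fingers, z is the direction in which the jaws open and shut, and the axes are right-handed (so a half turn about y gives the same grasp; the last joint's range is limited). The gripper opens to 87 mm and grips with 3 to 60 N. Pads are 19 mm wide; open, the fingers measure 117 mm over their backs; the gripper's body (75 mm by 190 mm) begins 51 mm behind the grasp point.
Start: joints at [-50.099, 22.042, 0.453, 0, -68.411, -14.817], TCP at [264.979, -566.026, 196.75] pointing down, gripper open.
Joint ranges: [-179.83, 179.83], [-69.29, 118.12], [-61.27, 80.66], [-181.25, 117.63], [-171.15, -9.14], [-177.46, 177.46]. Speed limits (degrees/s): [159.86, 159.86, 180, 180, 180, 180].

INTERFACE

Orientations are given as a 3x3 rotation matrix whose columns are the frame's x, y, z axes.
In Python, from station import move_pose, movel, move_joints, grip, pause, ik, get_obs, camera, MotionError, close_job gives the robot as it stands. The module is installed in compiled form; this text tells all that it offers. Calls block until the motion is done:
- move_pose(position, orientation): joint-space move of the TCP to a pose.
- movel(position, feed=150, frame=None): straight line of the TCP; frame=None keeps the orientation; feed is the mean speed in mm/s.
- move_joints(angles): joint-space move.
- grip(opening, squeeze=None): opening from 0.0 (shut) to 1.0 (fully open); squeeze is the grip in N (None keeps the last); returns when the fingers have stopped.
- pause(seconds).
- ik(position, orientation): joint angles nearest the present ones, or None.
- get_obs(): the state.
- camera(name): name is "scene" or "side" or "wrist"; returns a dict with "color" (480x640x3 uint8, red, green, blue), "camera_matrix" (3x3 intrinsics, pixels), "distortion" ([k1, k2, p1, p2, k3] as OpenCV has them; the pictures are not rectified), "extrinsics" (4x4, takes a point from camera to world coordinates); the wrist camera has in their place "T_tool_cam" (4x4, takes a point from camera to tool coordinates, whose origin is the TCP and whose axes are the tool frame's). Camera axes: x right, y down, z forward; pixel columns grow to the right and rows downward; lengths in mm; the calibration is good to about 2 mm. A picture is of the moment at which its call begins: read the wrist's pose just before it. There is no depth.
A pose or a line that the arm cannot do raises MotionError and nothing moves.
- close_job(): hands the job in, once; it reports no verdict.
The state is a dict: "time": time; "joint_pos": joint angles; "joint_velocities": joint speeds; "tau": joint torques, N m; "tool_pos": TCP position; "eef_rot": TCP orientation; "force": force on the tool from outside, world axes, zero at the start; "wrist_torque": the same for the moment, N m; "width": opening from 0.0 (shut) to 1.0 (fully open).
Only numpy, scipy, OpenCV 4.12 (cv2) and the standard library are available. Lean on these libraries where they do the work, as an engineer would, in place of code of your own. Each camera call takes 0.05 s, during which the arm holds its last target.

TASK

The hexagonal bar lying across the test ramp did not roll, so put it flat into the open grey scrap box first. Then lay the thick round bar from the bench across the upper half of the ramp and let go, so that it rolls down by itself into the wooden catch tray at the foot; do not push it down or touch it once it is on the lower half.

Things in the scene. Friction and masses are not known exactly. Their poses are not given: they have to be found in the camera images.
- hex_bar_center (a point): Centre of the loose hexagonal aluminium bar: 100 mm long, 30 mm across flats, 35 mm across corners, about 0.21 kg. Its x axis runs along its length. At the start friction holds it still across the ramp on one flat, its centre 27 mm uphill of the ramp's origin and 50 mm above the bench.
- round_bar_center (a point): Centre of the loose round aluminium bar: a cylinder 32 mm in diameter, 100 mm long, about 0.22 kg. Its x axis runs along its length. At the start it lies on the bench, nearer than the ramp. On the ramp it rolls down as soon as nothing holds it. The thin steel pin, brass rod, brush and file are bystanders.
- ramp: Fixed wooden ramp, 170 mm wide (x), 310 long (y). Origin on the bench under its middle; y is level and points uphill, z up. Deck face, sloped 12 degrees: 14 mm above bench at y=-70 mm, 63 at y=+160; middle y=+45. 150 mm between side rails 14 mm high; bars lie along x. Catch tray at its foot: y=-140 to -70, 150 wide, floor 8 mm above bench, walls 40 high.
- scrap_box: Open grey scrap box, fixed, 150 mm (x) by 140 mm (y) outside, 40 mm high, walls and floor 5 mm thick. Origin at the centre of its underside, z up. Box and round bar lie nearer to the robot than the ramp, one left and one right; which is where changes.
Not all that is in view belongs to the job. What is shaped like the part that bears round_bar_center but red is not meant. Leave any black look-alike of the part that bears hex_bar_center alone.

How it is judged (in metres and radians):
On the way, in this order (a step that is already met when the one before it is completed fails the run):
1. the hexagonal bar lies in the scrap box, let go (x of hex_bar_center in the frame of scrap_box between -0.07 and 0.07 m and y of hex_bar_center in the frame of scrap_box between -0.065 and 0.065 m and z of hex_bar_center in the frame of scrap_box between 0.005 and 0.035 m and contact force between the fingers and hex_bar below 0.1 N), for 0.2 s.
2. the round bar has been let go on the upper half of the ramp (x of round_bar_center in the frame of ramp between -0.075 and 0.075 m and y of round_bar_center in the frame of ramp between 0.04 and 0.165 m and z of round_bar_center in the frame of ramp between 0.03 and 0.09 m and contact force between the fingers and round_bar below 0.1 N and contact force between round_bar and ramp above 0.05 N), for 0.03 s.
At the end, for the whole second after the job is handed in: The hexagonal bar lies flat in the scrap box (centre between the walls, under 35 mm above the bench) and the round bar in the catch tray at the ramp's foot (centre between the tray's walls, under 36 mm above the bench); both let go and at rest (all of step 1 and x of round_bar_center in the frame of ramp between -0.075 and 0.075 m and y of round_bar_center in the frame of ramp between -0.14 and -0.065 m and z of round_bar_center in the frame of ramp between 0.005 and 0.036 m and contact force between the fingers and round_bar below 0.1 N and linear speed of each of round_bar, hex_bar below 0.03 m/s); the robot touches nothing.
It fails at once if the fingers touch the round bar on the lower half of the ramp or in the tray (x of round_bar_center in the frame of ramp between -0.085 and 0.085 m and y of round_bar_center in the frame of ramp between -0.15 and 0.025 m and z of round_bar_center in the frame of ramp between 0 and 0.06 m and contact force between the fingers and round_bar above 0.5 N).
It also fails if it takes over 53 s, if anything falls off the work surface, if the arm or the gripper's body presses on something with over 40 N, if the wrist force passes 120 N, or if a joint passes its speed limit or range.

## Working session

There is one attempt and no reset: what is moved stays moved. The work goes in short steps, each a Python script; the robot and the scene stay as the last script left them, time stands still between calls to the robot, and variables do not carry over. Pictures are saved under pics/ and viewed, and the job is handed in when it is done.

```bash
mkdir -p pics
python3 - <<'E'
from station import *
import cv2,numpy as np
o=get_obs();print(o['time'],o['tool_pos'],o['eef_rot'],o['width'])
np.set_printoptions(precision=4,suppress=True)
for n in ['scene','side','wrist']:
    c=camera(n);cv2.imwrite(f'pics/{n}0.png',c['color'][:,:,::-1]);print(n,c['camera_matrix'],c['distortion'],c.get('extrinsics',c.get('T_tool_cam')))
E
```

```text
0.0 [ 264.70271342 -565.44364776  195.65947093] [[ 9.05769758e-01 -1.00986481e-03 -4.23768952e-01]
 [ 4.23770146e-01  1.94352718e-03  9.05767678e-01]
 [-9.10964266e-05 -9.99997601e-01  2.18833870e-03]] 1.000928989216302
scene [[565.9722   0.     323.0483]
 [  0.     565.9722 233.552 ]
 [  0.       0.       1.    ]] [-0.1651  0.      0.      0.      0.    ] [[  -0.364     0.5002   -0.7857 1317.5112]
 [   0.9312    0.2147   -0.2947  375.4599]
 [   0.0213   -0.8389   -0.5439  622.673 ]
 [   0.        0.        0.        1.    ]]
side [[444.0793   0.     325.2746]
 [  0.     444.0793 238.7033]
 [  0.       0.       1.    ]] [-0.0353  0.      0.      0.      0.    ] [[   0.9982    0.047    -0.0371  569.1118]
 [   0.0599   -0.7902    0.61   -470.4225]
 [  -0.0007   -0.6111   -0.7916  743.5317]
 [   0.        0.        0.        1.    ]]
wrist [[366.4766   0.     317.3574]
 [  0.     366.4766 238.963 ]
 [  0.       0.       1.    ]] [-0.0765  0.      0.      0.      0.    ] [[   0.0003    0.9602    0.2793  -77.1921]
 [   0.0002   -0.2793    0.9602 -188.0538]
 [   1.       -0.0003   -0.0003    0.6001]
 [   0.        0.        0.        1.    ]]
```

View pics/scene0.png

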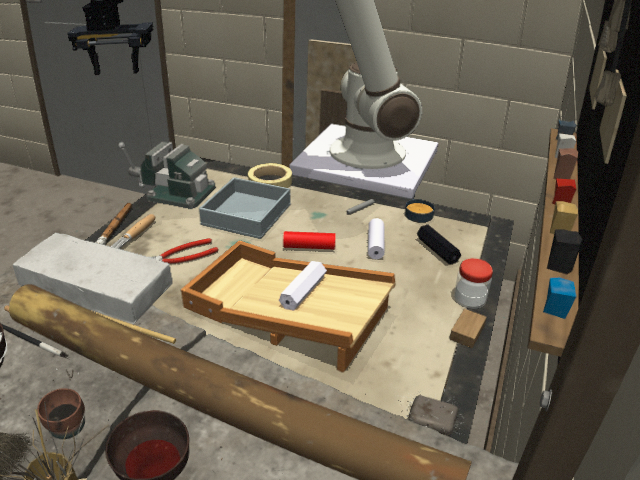

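View pics/side0.png

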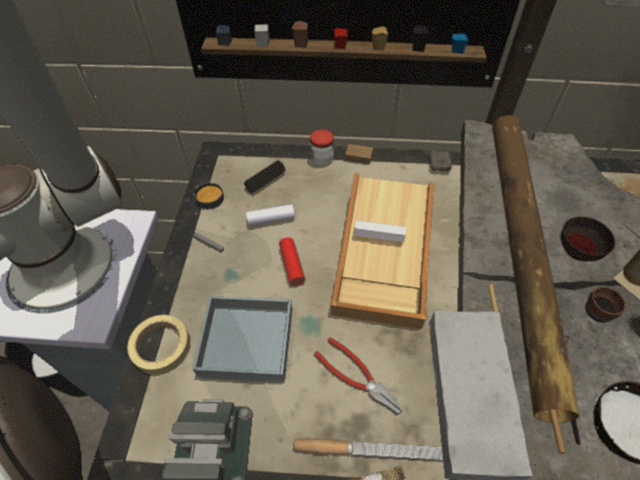

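View pics/wrist0.png

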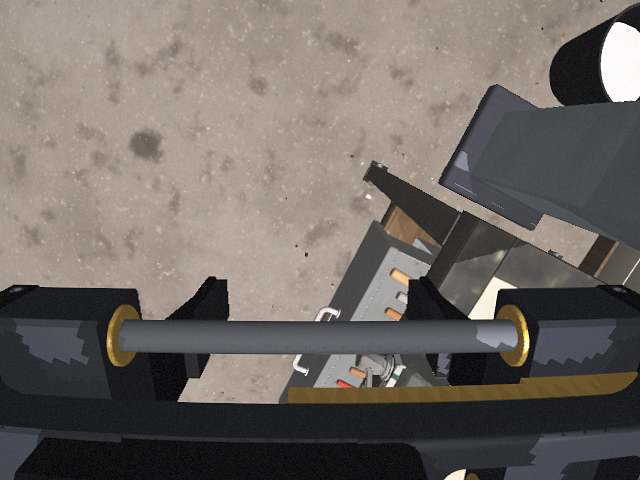

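```bash
cat > h.py <<'E'
import numpy as np,cv2
from station import *
np.set_printoptions(precision=3,suppress=True)
def ray(c,uv,E=None):
    E=c['extrinsics'] if E is None else E
    p=cv2.undistortPoints(np.array(uv,float).reshape(-1,1,2),c['camera_matrix'],c['distortion']).reshape(-1,2)
    d=np.c_[p,np.ones(len(p))]@E[:3,:3].T
    return E[:3,3],d
def plane(c,uv,z,E=None):
    o,d=ray(c,uv,E); return o+d*((z-o[2])/d[:,2])[:,None]
def tri(o1,d1,o2,d2):
    A=np.stack([d1,-d2],1);s=np.linalg.lstsq(A,o2-o1,rcond=None)[0]
    a=o1+s[0]*d1;b=o2+s[1]*d2
    return (a+b)/2,np.linalg.norm(a-b)
E
python3 - <<'E'
from h import *
S=cv2.imread('pics/side0.png');C=cv2.imread('pics/scene0.png')
a=cv2.resize(S[150:330,190:450],None,fx=3,fy=3,interpolation=cv2.INTER_CUBIC);cv2.imwrite('pics/sz.png',a)
a=cv2.resize(C[170:370,180:450],None,fx=2.9,fy=2.9,interpolation=cv2.INTER_CUBIC);cv2.imwrite('pics/cz.png',a)
E
```

```text
(no output)
```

View pics/sz.png

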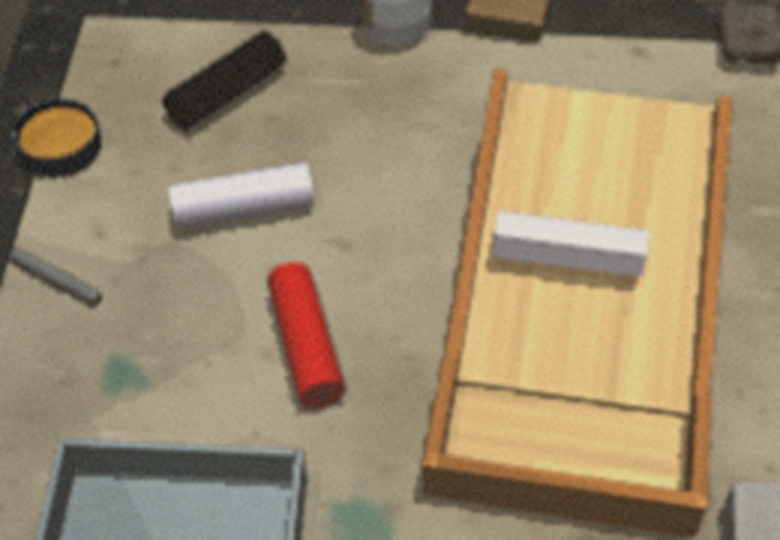

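View pics/cz.png

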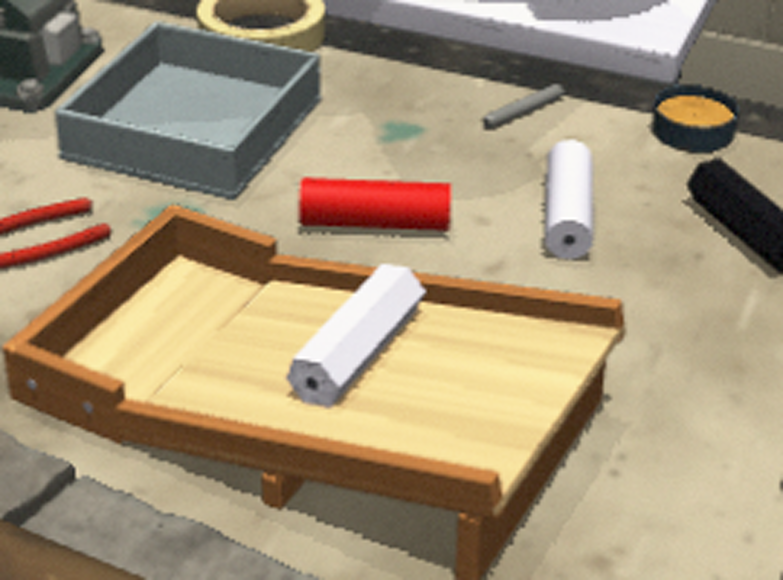

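Run:
```python
from h import *
s=camera('side');c=camera('scene')
def bars(im,lo,hi,box):
    x0,y0,x1,y1=box
    hsv=cv2.cvtColor(im,cv2.COLOR_RGB2HSV); m=((hsv[...,1]<45)&(hsv[...,2]>110)).astype(np.uint8)
    M=np.zeros_like(m);M[y0:y1,x0:x1]=m[y0:y1,x0:x1]
    M=cv2.morphologyEx(M,cv2.MORPH_CLOSE,np.ones((3,3)))
    n,l,st,ce=cv2.connectedComponentsWithStats(M)
    i=1+np.argmax(st[1:,4]); pts=np.argwhere(l==i)[:,::-1].astype(np.float32)
    r=cv2.minAreaRect(pts);print(box,st[i],ce[i],r[1],r[2]);return ce[i],cv2.boxPoints(r)
R={}
for n,bs,bc in [('round',(240,200,300,230),(362,212,390,264)),('hex',(350,215,410,248),(276,258,332,312))]:
    a,ra=bars(s['color'],0,0,bs);b,rb=bars(c['color'],0,0,bc)
    o1,d1=ray(s,[a]);o2,d2=ray(c,[b]);print(n,'tri',tri(o1,d1[0],o2,d2[0]))
    z=16 if n=='round' else 50
    for nm,cam,r in(('side',s,ra),('scene',c,rb)):
        P=plane(cam,r,z);L=[np.linalg.norm(P[1]-P[0]),np.linalg.norm(P[2]-P[1])]
        d=(P[1]-P[0]+P[2]-P[3]) if L[0]>L[1] else (P[2]-P[1]+P[3]-P[0])
        print(nm,'c',P.mean(0),'ang',np.degrees(np.arctan2(d[1],d[0])),L)
f=lambda q:[[190+u/3,150+v/3] for u,v in q]
g=lambda q:[[180+u/2.9,170+v/2.9] for u,v in q]
print('ramp side tray top outer',plane(s,f([(425,460),(706,500)]),40))
print('ramp side uphill rail tops outer',plane(s,f([(494,72),(731,98)]),77))
print('scene tray top corners',plane(c,g([(6,348),(176,208)]),40))
print('scene rail upper ends',plane(c,g([(500,475),(622,302)]),77))
print('box scene top corners',plane(c,g([(58,115),(158,25),(320,55),(236,150)]),40))
print('box side',plane(s,[(209,297),(293,299),(286,380),(195,376)],40))
```

```text
(240, 200, 300, 230) [246 204  49  20 635] [270.052 213.239] (13.961697578430176, 48.64075469970703) 82.23483276367188
(362, 212, 390, 264) [367 218  18  42 647] [375.963 238.117] (41.0, 17.0) 90.0
round tri (array([413.251, 149.171,  16.935]), np.float64(5.017272407924145))
side c [411.198 153.006  16.   ] ang 13.71121828461224 [np.float64(106.18745739033508), np.float64(40.54295075868103)]
scene c [413.288 146.384  16.   ] ang 16.896226127762787 [np.float64(35.44990220522236), np.float64(146.99529849769718)]
(350, 215, 410, 248) [354 221  52  21 762] [379.698 230.707] (50.66745376586914, 15.22275447845459) 7.765166282653809
(276, 258, 332, 312) [ 279  261   48   49 1028] [301.801 284.367] (20.240283966064453, 58.37985610961914) 39.95754623413086
hex tri (array([644.818,  89.384,  50.106]), np.float64(2.413309489847703))
side c [643.973  90.996  50.   ] ang -6.621267633596038 [np.float64(39.56440921690436), np.float64(102.19731114986789)]
scene c [641.482  88.375  50.   ] ang 175.77338341747412 [np.float64(136.9026339350392), np.float64(46.2848566778186)]
ramp side tray top outer [[556.394 -74.345  40.   ]
 [722.989 -91.499  40.   ]]
ramp side uphill rail tops outer [[590.123 221.428  77.   ]
 [756.85  205.613  77.   ]]
scene tray top corners [[726.127 -91.254  40.   ]
 [561.687 -70.06   40.   ]]
scene rail upper ends [[753.381 211.624  77.   ]
 [595.617 229.168  77.   ]]
box scene top corners [[ 491.269 -201.63    40.   ]
 [ 344.308 -203.214   40.   ]
 [ 339.209  -69.208   40.   ]
 [ 483.752  -66.333   40.   ]]
box side [[ 332.582  -74.852   40.   ]
 [ 485.961  -69.614   40.   ]
 [ 490.135 -219.251   40.   ]
 [ 341.699 -222.128   40.   ]]
```

```bash
cat >> h.py <<'E'
def Rz(a):
    a=np.radians(a);return np.array([[np.cos(a),-np.sin(a),0],[np.sin(a),np.cos(a),0],[0,0,1]])
def down(yaw,tilt=0):
    # tool x along yaw in world, jaws along yaw+90, tilt: jaw dir raised by tilt deg
    t=np.radians(tilt);c,s=np.cos(t),np.sin(t)
    return Rz(yaw)@np.array([[1,0,0],[0,s,c],[0,-c,s]])
def wshot(name):
    o=get_obs();c=camera('wrist')
    T=np.eye(4);T[:3,:3]=o['eef_rot'];T[:3,3]=o['tool_pos']
    E=T@c['T_tool_cam'];cv2.imwrite(f'pics/{name}.png',c['color'][:,:,::-1])
    np.savez(f'{name}.npz',E=E,K=c['camera_matrix'],D=c['distortion'],im=c['color'])
    return c,E
def wload(name):
    f=np.load(f'{name}.npz');return dict(camera_matrix=f['K'],distortion=f['D'],extrinsics=f['E'],color=f['im'])
E
python3 - <<'E'
from h import *
s=camera('side');c=camera('scene')
print('vise',plane(c,[(213,190),(205,160),(190,145)],0),plane(c,[(190,150)],60),plane(s,[(250,402)],60))
for p,y in [((470,-100,230),0),((700,84,240),-6)]:
    move_pose(p,down(y));o=get_obs();print(o['time'],o['tool_pos'],o['joint_pos'])
    wshot('w%d'%p[0])
E
```

```text
vise [[ 346.57  -260.967    0.   ]
 [ 216.787 -362.063    0.   ]
 [ 152.283 -448.881    0.   ]] [[ 289.328 -353.418   60.   ]] [[ 441.493 -263.849   60.   ]]
2.2 [ 470.01  -100.457  229.964] [  7.359   6.395 -15.863   0.005 -67.746 -97.399]
3.3833 [699.581  83.015 240.311] [  19.884   28.853   17.528    0.014  -78.69  -115.929]
```

View pics/w470.png

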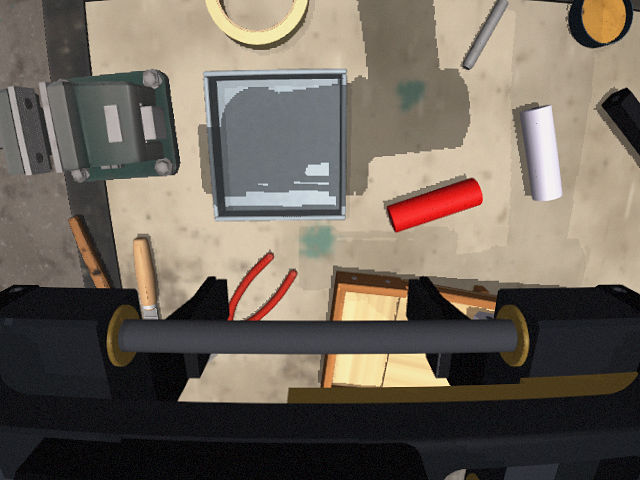

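View pics/w700.png

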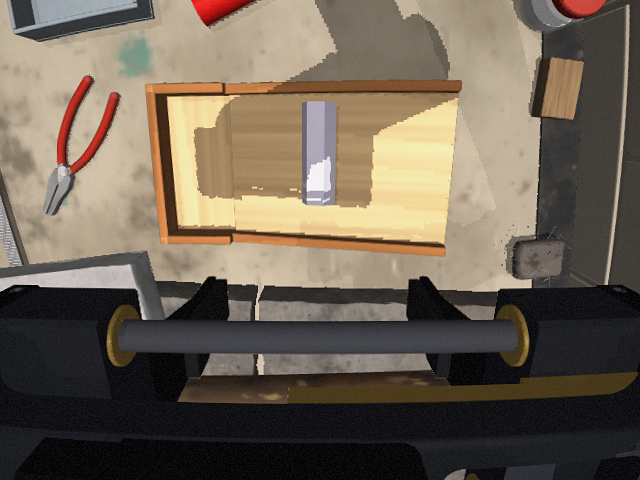

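Run:
```python
from h import *
a=wload('w470');b=wload('w700')
B=plane(a,[(205,71),(347,69),(347,219),(210,219)],40);print('box',B,B.mean(0))
def seg(w,box,z,fn):
    x0,y0,x1,y1=box;hsv=cv2.cvtColor(w['color'],cv2.COLOR_RGB2HSV)
    m=np.zeros((480,640),np.uint8);m[y0:y1,x0:x1]=fn(hsv)[y0:y1,x0:x1]
    m=cv2.morphologyEx(m,cv2.MORPH_CLOSE,np.ones((5,5)))
    n,l,st,ce=cv2.connectedComponentsWithStats(m);i=1+np.argmax(st[1:,4]);print(st[i])
    r=cv2.boxPoints(cv2.minAreaRect(np.argwhere(l==i)[:,::-1].astype(np.float32)))
    P=plane(w,r,z);L=[np.linalg.norm(P[1]-P[0]),np.linalg.norm(P[2]-P[1])]
    d=(P[1]-P[0]+P[2]-P[3]) if L[0]>L[1] else (P[2]-P[1]+P[3]-P[0])
    print('px',r.tolist(),'c',P.mean(0),'ang',np.degrees(np.arctan2(d[1],d[0])),L)
seg(a,(510,95,575,210),16,lambda h:((h[...,2]>140)&(h[...,1]<38)).astype(np.uint8))
seg(b,(292,92,347,215),52,lambda h:((h[...,0]>105)&(h[...,0]<150)&(h[...,1]>12)|(h[...,1]<25)&(h[...,2]>150)).astype(np.uint8))
print('tray top outer corners',plane(b,[(147,85),(161,243)],40))
print('rail upper ends',plane(b,[(461,81),(444,255)],77))
print('deck tray line',plane(b,[(232,96),(234,234)],14))
print('deck upper edge',plane(b,[(459,95),(446,243)],63))
```

```text
box [[ 333.029 -208.966   40.   ]
 [ 332.454  -71.609   40.   ]
 [ 480.636  -68.889   40.   ]
 [ 480.363 -214.575   40.   ]] [ 406.621 -141.01    40.   ]
[ 526  104   37   98 2440]
px [[525.3806762695312, 106.26387023925781], [553.9664916992188, 103.63529968261719], [562.7525024414062, 199.18370056152344], [534.1666870117188, 201.81227111816406]] c [411.977 151.555  16.   ] ang 14.110267541901711 [np.float64(32.48821302723956), np.float64(107.65621793787182)]
[ 302  101   34  105 3384]
px [[302.0, 101.0], [335.0, 101.0], [335.0, 205.0], [302.0, 205.0]] c [643.709  90.195  52.   ] ang -6.01842533892271 [np.float64(32.13827066653379), np.float64(103.0682017120351)]
tray top outer corners [[555.308 -75.06   40.   ]
 [721.132 -95.869  40.   ]]
rail upper ends [[589.284 226.178  77.   ]
 [754.855 207.276  77.   ]]
deck tray line [[573.895   4.293  14.   ]
 [726.075 -18.458  14.   ]]
deck upper edge [[600.525 229.306  63.   ]
 [746.974 214.119  63.   ]]
```

Run:
```python
from h import *
C=np.array([644,90.3,50.]);R=down(-6,12);ty=R[:,1]
grip(1.0,30)
move_pose(C-60*ty,R)
movel(C+9.5*ty,feed=120)
o=get_obs();print(o['time'],o['tool_pos'],o['force'])
grip(0.0,30)
o=get_obs();print(o['time'],o['width']*87,o['force'])
movel(C-80*ty+[0,0,20],feed=200)
o=get_obs();print(o['time'],o['width']*87,o['force'])
wshot('g1');s=camera('side');cv2.imwrite('pics/side1.png',s['color'][:,:,::-1])
```

```text
5.0167 [645.144  92.523  41.562] [-0.021 -0.833  1.121]
6.5417 0.3651359522791739 [ 0.387  0.337 -0.345]
7.2333 0.45727597103155154 [-0.44  -0.346 -0.006]
```

View pics/g1.png

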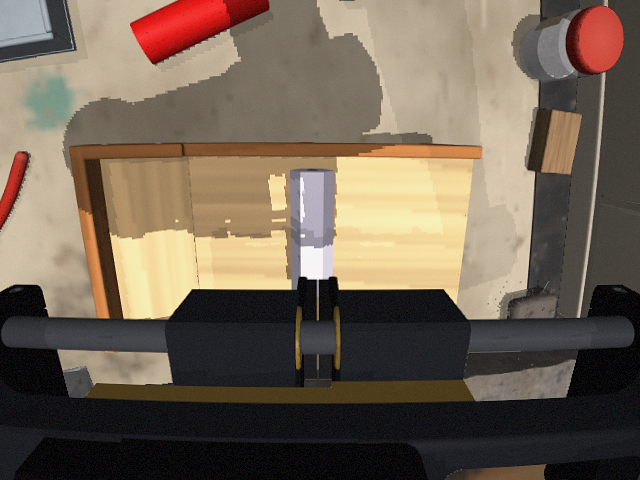

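View pics/side1.png

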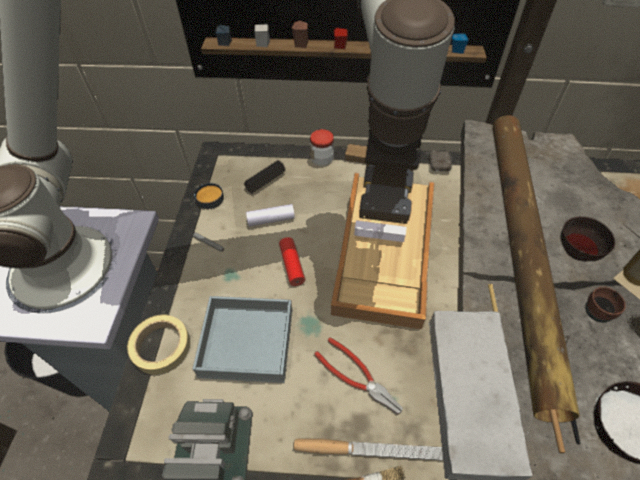

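Run:
```python
from h import *
a=wload('g1')
print(plane(a,[(293,170),(313,169),(333,171),(292,270),(333,270)],52))
s=camera('side');np.savez('sd.npz',**s)
for n in('side0','side1'):
    im=cv2.imread(f'pics/{n}.png');cv2.imwrite(f'pics/z_{n}.png',cv2.resize(im[160:330,320:450],None,fx=3.5,fy=3.5,interpolation=cv2.INTER_CUBIC))
i=np.hstack([cv2.imread(f'pics/z_{n}.png')[:,:400] for n in('side0','side1')]);cv2.imwrite('pics/zz.png',i)
c=camera('scene');cv2.imwrite('pics/scz.png',cv2.resize(c['color'][170:370,180:450,::-1],None,fx=2.9,fy=2.9,interpolation=cv2.INTER_CUBIC))
```

```text
[[591.377  80.664  52.   ]
 [592.579  96.135  52.   ]
 [596.088 111.723  52.   ]
 [671.571  69.833  52.   ]
 [677.97  104.     52.   ]]
```

View pics/zz.png

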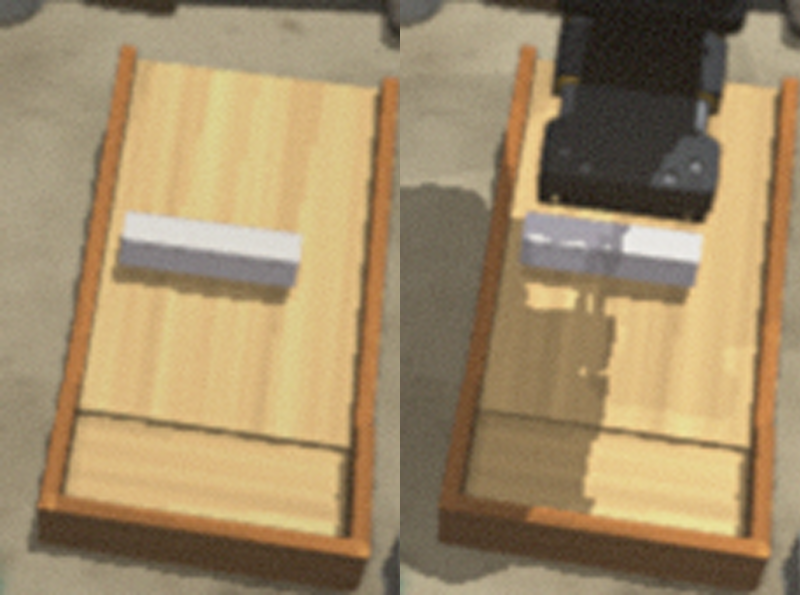

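View pics/scz.png

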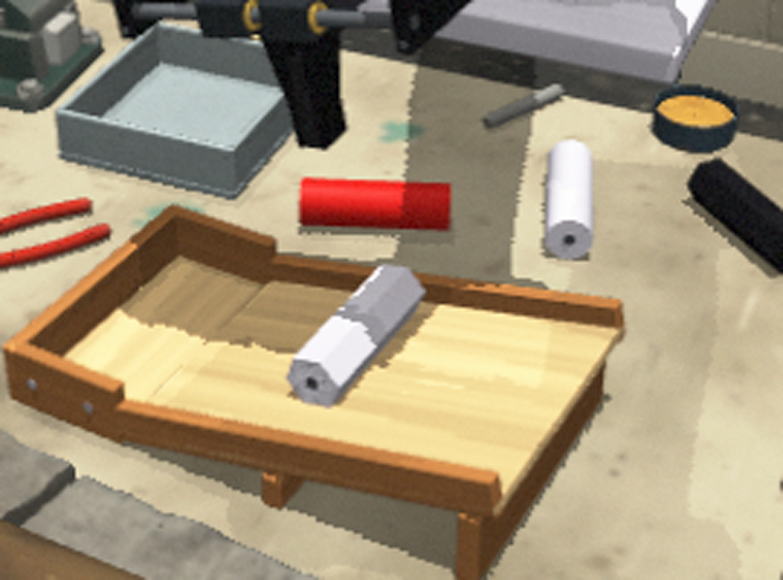

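Run:
```python
from h import *
o=get_obs();print(o['tool_pos'],o['eef_rot'],o['width'],o['joint_pos'])
for n in('scene','side'):
    c=camera(n);Ei=np.linalg.inv(c['extrinsics']);
    P=np.array([o['tool_pos'],o['tool_pos']-19*o['eef_rot'][:,1]])
    q,_=cv2.projectPoints(P,cv2.Rodrigues(Ei[:3,:3])[0],Ei[:3,3],c['camera_matrix'],c['distortion']);print(n,q.reshape(-1,2))
    im=c['color'][:,:,::-1].copy()
    for u in q.reshape(-1,2): cv2.circle(im,tuple(int(v) for v in u),3,(0,255,0),1)
    cv2.imwrite(f'pics/p_{n}.png',im)
```

```text
[641.348  73.809 146.237] [[ 0.995  0.018  0.103]
 [-0.104  0.206  0.973]
 [-0.003 -0.978  0.207]] 0.004574856445168287 [  14.688   25.428    2.041  -12.618  -63.09  -105.318]
scene [[294.133 231.437]
 [291.819 220.625]]
side [[383.419 204.607]
 [384.344 199.188]]
```

View pics/p_scene.png

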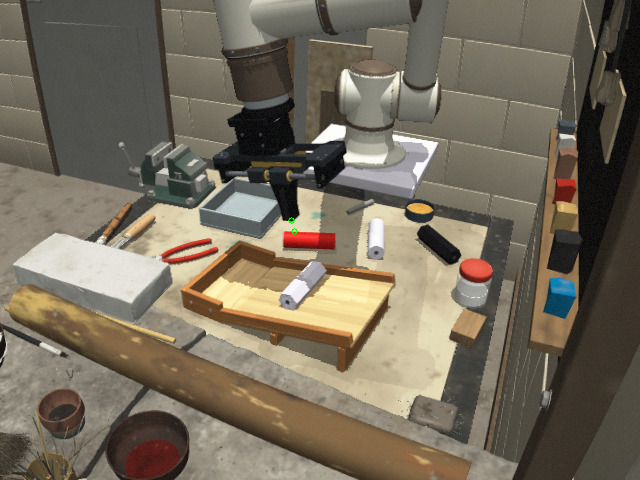

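Run:
```python
from h import *
a=cv2.imread('pics/p_scene.png')[150:260,230:340];b=cv2.imread('pics/p_side.png')[150:260,330:440];c=cv2.imread('pics/g1.png')[240:350,260:370]
cv2.imwrite('pics/cr.png',np.hstack([cv2.resize(i,(264*1,264),interpolation=cv2.INTER_NEAREST) for i in(a,b,c)]))
```

```text
(no output)
```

View pics/cr.png

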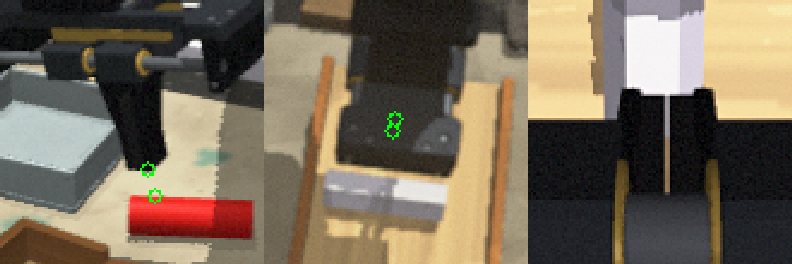

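Run:
```python
from h import *
C=np.array([644,90.3,50.]);R=down(-6,12);ty=R[:,1]
grip(1.0,30)
movel(C-40*ty,feed=150,frame=R)
for k in (22,27,31):
    movel(C+k*ty,feed=100)
    o=get_obs();print(k,o['time'],o['tool_pos']-C-k*ty,o['force'])
    if np.linalg.norm(o['force'])>6: print('stop');break
grip(0.0,30)
o=get_obs();print(o['time'],o['width']*87,o['force'])
wshot('g2')
```

```text
22 10.3667 [ 0.574 -0.012  0.59 ] [-0.044  0.811  0.126]
27 10.6167 [-0.014 -0.023  0.123] [-0.252 -0.224 -0.001]
31 10.8667 [-0.214 -0.013 -0.26 ] [0.219 0.703 0.293]
11.8083 32.99427056959615 [-0.894 -0.456 -0.051]
```

View pics/g2.png

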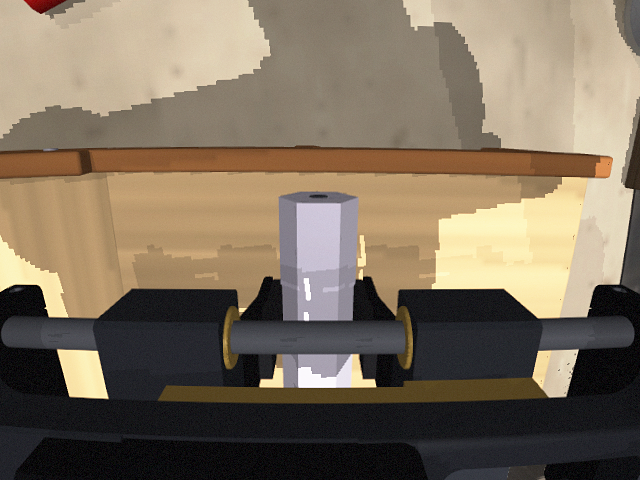

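Run:
```python
from h import *
C=np.array([644,90.3,50.]);R=down(-6,12);ty=R[:,1]
movel(C-50*ty+[0,0,20],feed=200)
o=get_obs();print(o['time'],o['width']*87,o['force'])
R0=down(0)
move_pose([412,-138,70],R0)
o=get_obs();print(o['time'],o['tool_pos'],o['width']*87,o['force'])
wshot('b1')
```

```text
12.5083 33.116413733990754 [-0.518 -0.992 -2.835]
13.7083 [ 413.672 -137.725   70.251] 32.86032161777908 [ 0.628  0.601 -2.203]
```

View pics/b1.png

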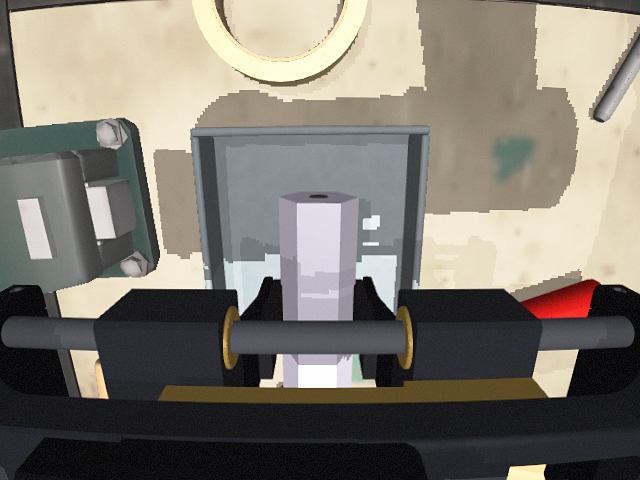

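Run:
```python
from h import *
for z in (20,2,-4):
    movel([410,-138,z],feed=100)
    o=get_obs();print(o['time'],o['tool_pos'],o['force'])
    if abs(o['force'][2])>12: break
grip(0.62,30)
o=get_obs();print(o['time'],o['width']*87,o['force'])
movel([410,-138,110],feed=220)
grip(1.0,30)
move_pose([480,-100,200],down(0))
wshot('b2');print(get_obs()['time'])
```

```text
14.4083 [ 410.805 -137.918   20.236] [ 0.291  0.043 -2.097]
14.7417 [ 410.161 -138.049    2.319] [-0.216 -0.396 -1.927]
14.9917 [ 410.072 -138.023   -3.787] [-0.108 -0.015 -2.765]
15.6833 53.90678624755943 [ 0.405 -0.829 -0.281]
17.8
```

View pics/b2.png

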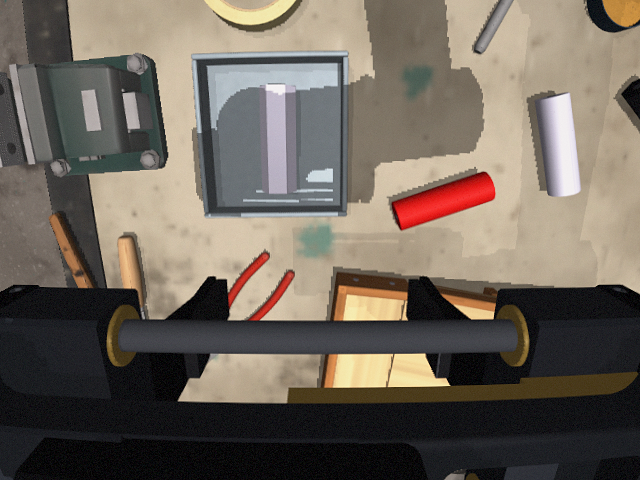

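Run:
```python
from h import *
C=np.array([412,151.5,16.]);R=down(14)
grip(0.66,30)
move_pose(C+[0,0,60],R)
wshot('r1')
for z in (12,0,-8,-13):
    movel([C[0],C[1],z],feed=110)
    o=get_obs();print(o['time'],o['tool_pos'],o['force'])
    if abs(o['force'][2])>8: print('stop');break
grip(0.0,30)
o=get_obs();print(o['time'],o['width']*87,o['force'])
movel([C[0],C[1],110],feed=200)
o=get_obs();print(o['time'],o['width']*87,o['force'])
wshot('r2')
```

```text
20.5 [412.584 151.531  12.414] [ 0.761  0.36  -0.533]
20.7583 [411.997 151.423   0.277] [-0.102 -0.064 -0.259]
21.0083 [411.908 151.424  -7.857] [-0.033 -0.831 -0.453]
21.2583 [411.872 151.415 -13.113] [0.405 0.419 0.179]
21.8417 31.52565980957302 [0.46  0.349 0.452]
22.6083 31.097674747983753 [ 0.484  0.691 -1.544]
```

View pics/r2.png

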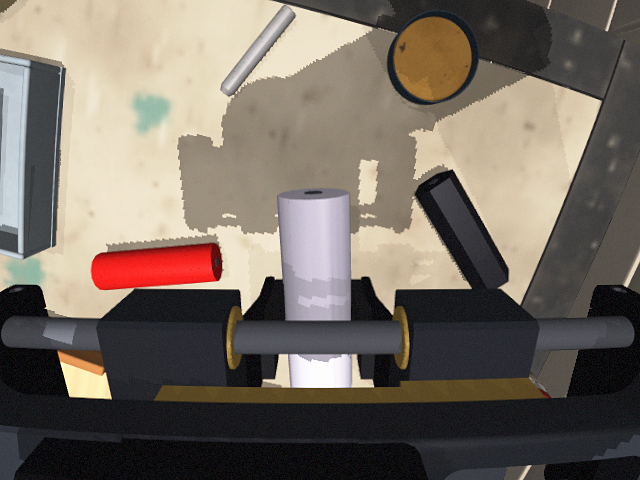

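Run:
```python
from h import *
R=down(-6.5,12);ty=R[:,1];u=np.array([.1132,.9936,0])
P=np.array([657,62.5,0])+122*u+[0,0,72]
T=P+29*ty
movel([412,151.5,150],feed=250)
move_pose(T-70*ty,R)
wshot('p1')
movel(T-10*ty,feed=150)
for k in (3,0,-1):
    movel(T-k*ty,feed=60)
    o=get_obs();print(k,o['time'],o['tool_pos']-T,o['force'],o['width']*87)
    if np.linalg.norm(o['force']-[0,0,-1.8])>3: print('contact');break
wshot('p2')
s=camera('scene');cv2.imwrite('pics/p2s.png',cv2.resize(s['color'][170:370,180:450,::-1],None,fx=2.9,fy=2.9))
```

```text
3 24.85 [-0.014 -0.665  3.33 ] [-0.527 -0.135 -2.125] 31.27200223101624
0 25.1 [-0.075 -0.113 -0.124] [ 0.44  -0.593 -1.779] 31.293380683089925
-1 25.35 [ 0.274  0.097 -0.432] [-0.925 -0.687  0.36 ] 31.300276320036563
```

View pics/p2s.png

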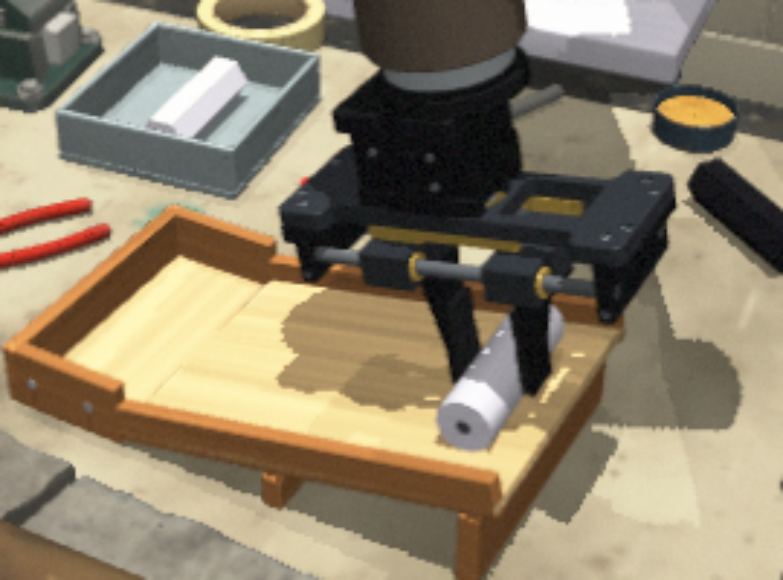

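View pics/p2.png

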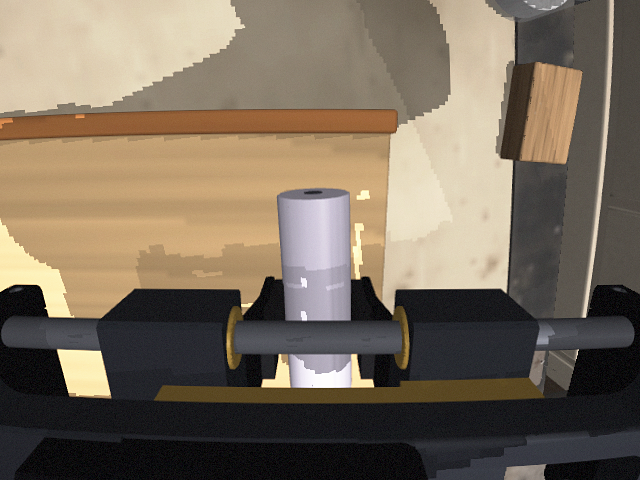

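Run:
```python
from h import *
o=get_obs();ty=o['eef_rot'][:,1];p=np.array(o['tool_pos'])
grip(0.46,30)
a=get_obs();
movel(p-90*ty,feed=350)
o=get_obs();print(a['time'],a['width']*87,o['time'],o['force'])
pause(1.5)
for n in('scene','side'):
    c=camera(n)['color'][:,:,::-1];cv2.imwrite(f'pics/f_{n}.png',c)
print(get_obs()['time'])
```

```text
25.95 39.721821470331406 26.3583 [ 0.167  0.442 -0.546]
27.9583
```

View pics/f_scene.png

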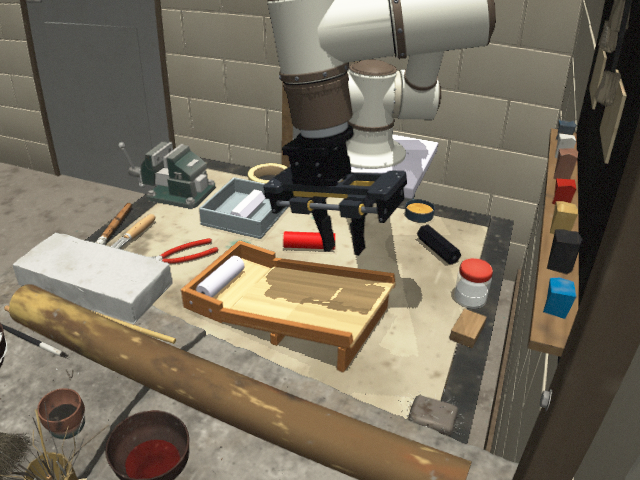

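View pics/f_side.png

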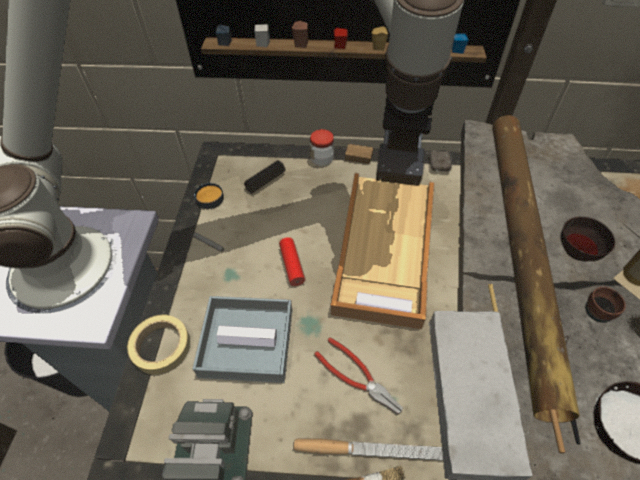

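Run:
```python
from h import *
def m(tag):
    w=camera('side')['color'];h=cv2.cvtColor(w,cv2.COLOR_RGB2HSV);k=((h[...,1]<45)&(h[...,2]>150)).astype(np.uint8)
    for x0,y0,x1,y1 in((350,290,420,312),(212,322,282,352)):
        q=np.argwhere(k[y0:y1,x0:x1])[:,::-1].mean(0)+[x0,y0]
        print(tag,q,plane(camera('side'),[q],24))
m(0);pause(1.5);m(1);o=get_obs();print(o['time'],o['force']);close_job()
```

```text
0 [383.837 301.854] [[652.118 -56.588  24.   ]]
0 [246.067 335.01 ] [[ 409.169 -137.703   24.   ]]
1 [383.839 301.846] [[652.121 -56.572  24.   ]]
1 [246.144 334.999] [[ 409.301 -137.674   24.   ]]
29.7583 [0.039 0.83  0.399]
the job is handed in; nothing more can be done
```

The job is done and handed in at 29.8 s of the 53 s allowed. The hexagonal bar lies flat in the scrap box, and the round bar rolled down on its own into the catch tray.

- **Hexagonal bar:** the first grasp closed on nothing. The camera views showed that the fingertips end about 20 mm short of the reported TCP. I corrected for that, and the second grasp held at 33 mm, close to the 35 mm across the corners.
- **Round bar:** I held it across the upper half of the ramp at about y = +122 mm, until the deck took its weight. I then opened the fingers by 8 mm and lifted straight off the slope. I did not touch it again.
- **Last checks:** two side views about 1.5 s apart showed neither bar moving by more than about 0.15 mm.
    - **Hexagonal bar:** at about (409, −138), near the box centre at about (409, −140).
    - **Round bar:** at about (652, −57), which is roughly y = −119 mm in the ramp frame, against the tray's end wall.
    - **Robot:** clear of everything, with the wrist force below 1 N.
- **Disagreements:** the camera views differed by up to about 6 mm on the first bar positions, so I used the wrist pictures for those. I could not check the finger force at the moment of release directly. That the bar rolled freely is my only evidence for that step.

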